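# Move the gap in the tea tray

## Robot

A 6-joint arm with a two-finger parallel gripper is mounted at the origin on the work surface. World frame = base frame: x ahead of the robot, y to its left, z up, the work surface at z = 0. Lengths are in m, angles in degrees, forces in N, time in s.
With the tool pointing down it reaches from about 0.4 to 0.825 m from the base axis. Payload 7 kg.
Tool frame: the origin (TCP) lies at the centre of the arm's flange, where the gripper is bolted on; the fingertips stand 178 mm ahead of it and the grasp point (between the pads) lies 159 mm ahead of it (tip_reach is the distance from the TCP to the fingertips, in m); z points along the fingers, y is the line along which they close (so a half turn about z gives the same grasp; the last joint's range is limited). The gripper opens to 88 mm and grips with 3 to 60 N. Pads are 19 mm wide; open, the fingers measure 130 mm over their backs; the gripper's body (78 mm by 193 mm) begins 47 mm behind the grasp point.
Start: joints at [-48.581, 20.546, 0.682, 0, -70.136, -16.507], TCP at [0.284, -0.612, 0.405] pointing down, gripper open.
Joint ranges: [-176.03, 176.03], [-82.01, 121.73], [-58.28, 71.71], [-173.87, 95.51], [-174.79, -0.11], [-173.66, 173.66]. Speed limits (degrees/s): [136.94, 136.94, 172.46, 180, 180, 180].

## Interface

Orientations are given as [roll, pitch, yaw] about the fixed x, y, z axes, in that order (R = Rz(yaw) Ry(pitch) Rx(roll)).
In Python, from plant import * gives the robot as it stands.
- The arm moves only by the shell command python3 -m handwheel 'ROWS'. ROWS is JSON, a list of rows, each a list of 7 numbers: the opening, from -1 (shut) to 1 (fully open), then the shift along the tool's x, y, z as a fraction of full scale, then the turn, a rotation vector about the tool's x, y, z as a fraction of full scale. A call has 1 to 5 rows; each row shifts and turns the commanded pose from where the row before left it, along the tool's axes as they then stand; what a row does not reach is not made up. Full scale, the value 1, is 0.025 m for a shift and 6 degrees for a turn. A row lasts 1/8 s, in which the tool goes at most 62.5 mm and 10.7 degrees, less where a joint would pass 70% of its speed; a pose out of reach is approached as far as the arm can. A call with a number of a shift or a turn outside -1 to 1 is refused whole. A call with a gripper value outside its range is refused whole. The fingers move at their own pace and stop on an object; the grip force is fixed at half the most. Time passes only in rows, so rows that do not move let the fingers close. It gives the time, the measured TCP pose, the force, the opening and the grip force at its end, in the units of the state.
- get_obs(): the state, without advancing time (a new reading comes with each control period).
- snapshot(name): name is "side" or "top"; returns a dict with "color" (480x640x3 uint8, red, green, blue), "fx", "fy", "cx", "cy" (pixels), "R" (3x3) and "t" (3): a world point X has camera coordinates R X + t. Camera axes: x right, y down, z forward; pixel columns grow to the right and rows downward; lengths in m; the calibration is good to about 2 mm. A picture is of the moment at which its call begins. There is no depth.
- close_job(): hands the job in; it is judged then, once.
The state is a dict: "clock": time; "joint_pos": joint angles; "qvel": joint speeds; "tau": joint torques, N m; "tool_pos": TCP position; "orientation": TCP orientation; "force": force on the tool from outside, world axes, zero at the start; "moment": the same for the moment, N m; "opening": finger opening in m; "gripper_force": force on a finger pad.
Only numpy, scipy, OpenCV 4.12 (cv2) and the standard library are available. Lean on these libraries where they do the work, as an engineer would, in place of code of your own. Each camera call takes 0.05 s, during which the arm holds its last target. There are 200 camera calls.

## Task

On the tea tray, free the blue tin's corner for restocking: slide the pink tin into the empty space, then slide the blue tin into the space that the pink one has left, so that each stands squarely in the middle of its quarter of the tray. Move them one at a time, slide them along the tray without lifting or tipping them, and leave the green tin, the cream tin and the mug where they stand.

Things in the scene. Friction and masses are not known exactly. Their poses are not given: they have to be found in the camera images.
- tray: fixed dark wooden tray, 176 mm square; floor 8 mm thick, rim 8 mm thick, 22 mm high. Flush brass lines (no walls) split the inside into four 80 mm places, centred at x, y = +-40 mm in the tray's frame. Origin: centre of underside; x, y along its sides, z up. Empty place: (+40, +40); blue tin: (-40, -40); pink and green tins: the other two, either way round. Smooth: tins slide with under 1 N.
- pink_tin_center (a point): square pink tea tin in the tray, sides parallel to the tray's: body 70 x 70 x 40 mm high, about 160 g, with an upright round pale wooden knob (24 mm diameter, 24 mm high) on the middle of its flat lid. Point: centre of the body, 20 mm above its underside; lid top 20 mm and knob top 44 mm above the point; z up. Moves first, 80 mm straight along a tray side.
- blue_tin_center (a point): square blue tea tin in the tray, sides parallel to the tray's: body 70 x 70 x 40 mm high, about 160 g, with an upright round pale wooden knob (24 mm diameter, 24 mm high) on the middle of its flat lid. Point: centre of the body, 20 mm above its underside; lid top 20 mm and knob top 44 mm above the point; z up. Moves second, 80 mm straight along a tray side.
- green_tin_center (a point): square green tea tin in the tray, sides parallel to the tray's: body 70 x 70 x 40 mm high, about 160 g, with an upright round pale wooden knob (24 mm diameter, 24 mm high) on the middle of its flat lid. Point: centre of the body, 20 mm above its underside; lid top 20 mm and knob top 44 mm above the point; z up. It stays where it is.
- spare_tin_center (a point): the same kind of tin in cream, standing on the counter beside the tray, to the left or to the right; the point is the centre of its body, 20 mm above the counter. It stays where it is.
- mug_center (a point): white mug, 80 mm across with a handle on one side, 85 mm high, standing on the counter on the other side of the tray; the point is on its axis, half-way up. It stays where it is.
Things that resemble listed ones, but are neither listed nor needed, are in the scene too. What is shaped like the part that bears blue_tin_center but orange is not meant. Of the things that look like the part that bears pink_tin_center, the larger one is meant.

How it is judged (in metres and radians):
On the way, in this order (a step that is already met when the one before it is completed fails the run):
1. the pink tin is in the empty corner while the blue tin is still in its starting place (moved less than 20 mm) (x of pink_tin_center in the frame of tray between 0.025 and 0.055 m and y of pink_tin_center in the frame of tray between 0.025 and 0.055 m and distance of blue_tin_center from where it was at the start of the episode below 0.02 m), for 0.2 s.
2. the blue tin is in the place that the pink tin left (x of pink_tin_center in the frame of tray between 0.025 and 0.055 m and y of pink_tin_center in the frame of tray between 0.025 and 0.055 m and ((x of blue_tin_center in the frame of tray between -0.055 and -0.025 m and y of blue_tin_center in the frame of tray between 0.025 and 0.055 m) or (x of blue_tin_center in the frame of tray between 0.025 and 0.055 m and y of blue_tin_center in the frame of tray between -0.055 and -0.025 m))), for 0.2 s.
At the end, for the whole second after the job is handed in: Pink stands in the corner that was empty, blue in the place pink left, each within 15 mm of the place centre along both tray axes, square to the tray within 11 degrees, upright on its floor; green within 20 mm, cream tin and mug within 30 mm of their starts (all of step 2 and distance of green_tin_center from where it was at the start of the episode below 0.02 m and distance of each of spare_tin_center, mug_center from where it was at the start of the episode below 0.03 m and angle between each of pink_tin_center, blue_tin_center's own z axis and vertical below 0.15 rad and angle between the x axis of each of pink_tin_center, blue_tin_center and the x axis of tray, either way round below 0.2 rad and z of each of pink_tin_center, blue_tin_center in the frame of tray below 0.036 m); the robot touches nothing.
It fails at once if the pink tin is lifted more than 15 mm off the tray's floor or tipped more than 20 degrees (z of pink_tin_center in the frame of tray above 0.043 m or angle between pink_tin_center's own z axis and vertical above 0.35 rad).
It fails at once if the blue tin is lifted more than 15 mm off the tray's floor or tipped more than 20 degrees (z of blue_tin_center in the frame of tray above 0.043 m or angle between blue_tin_center's own z axis and vertical above 0.35 rad).
It fails at once if the green tin is moved more than 20 mm (distance of green_tin_center from where it was at the start of the episode above 0.02 m).
It fails at once if the cream tin is moved more than 30 mm (distance of spare_tin_center from where it was at the start of the episode above 0.03 m).
It fails at once if the mug is moved more than 30 mm (distance of mug_center from where it was at the start of the episode above 0.03 m).
It also fails if it takes over 42 s, if anything falls off the work surface, if the arm or the gripper's body presses on something with over 40 N, if the wrist force passes 120 N, or if a joint passes its speed limit or range.

## Working session

There is one attempt and no reset: what is moved stays moved. The work goes in short steps, Python scripts to look and compute and a shell command to move; the robot and the scene stay as the last step left them, time stands still between calls to the robot, and variables do not carry over. Pictures are saved under pics/ and viewed, at most 10 in all, crops included, and the job is handed in when it is done.

```bash
mkdir -p pics; ls
python3 - <<'E'
from plant import *
import cv2,numpy as np
for n in("top","side"):
    s=snapshot(n); cv2.imwrite(f"pics/{n}0.png",s["color"][:,:,::-1]); print(n,s["fx"],s["fy"],s["cx"],s["cy"],np.round(s["R"],4).tolist(),np.round(s["t"],4).tolist())
o=get_obs();print(o)
E
```

```text
pics
top 454.9542318791332 454.9542318791332 327.7842787085879 234.42451970697886 [[0.0001, -0.9992, 0.0389], [-0.9847, -0.0069, -0.1739], [0.174, -0.0383, -0.984]] [-0.019, 0.5281, 0.9361]
side 439.58896794582887 439.58896794582887 319.0357249750849 232.133493457784 [[0.9975, -0.0701, -0.0099], [-0.0492, -0.5867, -0.8083], [0.0508, 0.8068, -0.5887]] [-0.5333, 0.0627, 0.892]
{'clock': 0.1, 'joint_pos': array([-4.85789722e+01,  2.05893955e+01,  6.38087756e-01, -1.77795155e-02,
       -7.01363786e+01, -1.65057122e+01]), 'qvel': array([-0.0114717 , -0.05560511,  0.14984365,  0.03891862,  0.04497129,
        0.01301397]), 'tau': array([-2.49794302e-04, -5.84162557e+01,  2.93753314e+01,  7.01566994e+00,
        1.01582502e-02, -8.87229277e-06]), 'tool_pos': array([ 0.28427482, -0.61202872,  0.40378562]), 'orientation': array([ 1.79911178e+02, -8.88915635e-03, -1.55090731e+02]), 'force': array([ 0.25782702, -0.02370417, -0.35707723]), 'moment': array([ 0.01876741,  0.0177271 , -0.07572063]), 'gripper_force': 0.0, 'opening': 0.08787470909573739}
```

View pics/top0.png

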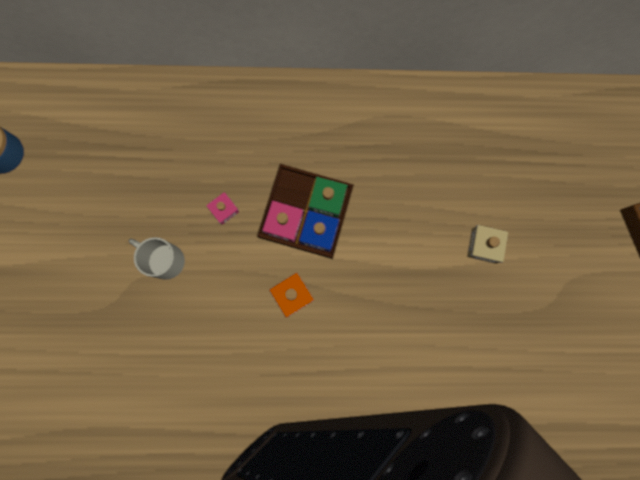

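View pics/side0.png

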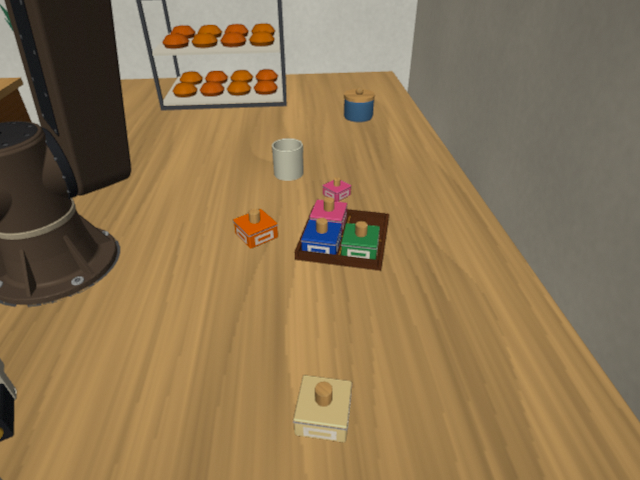

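The top view shows the tray around (306,211), with pink at (283,220), blue (320,230), green (328,194) and the empty place at (292,187). Lookalikes:
- **Pink:** the tin in the tray at (283,220) and a small one on the counter at (222,208). The one in the tray fits because it is larger.
- **Blue:** the blue tin at (320,230) and an orange one at (291,295), which is excluded. The blue pot at (8,150) is something else.

Cream is at (489,244) and the mug at (158,258). I'll measure and confirm with an enlarged crop.

```bash
cat > h.py <<'E'
from plant import *
import cv2,numpy as np
def ray(s,u,v,z):
    R=np.array(s["R"]);t=np.array(s["t"]);c=-R.T@t
    d=R.T@np.array([(u-s["cx"])/s["fx"],(v-s["cy"])/s["fy"],1.]);return (c+d*(z-c[2])/d[2])[:2]
def proj(s,X):
    p=np.array(s["R"])@X+np.array(s["t"]);return p[0]/p[2]*s["fx"]+s["cx"],p[1]/p[2]*s["fy"]+s["cy"]
def blob(s,lo,hi,roi):
    h=cv2.cvtColor(s["color"],cv2.COLOR_RGB2HSV);x0,y0,x1,y1=roi
    m=np.zeros(h.shape[:2],np.uint8);m[y0:y1,x0:x1]=cv2.inRange(h,lo,hi)[y0:y1,x0:x1]
    n,l,st,c=cv2.connectedComponentsWithStats(m)
    i=1+np.argmax(st[1:,4]);p=cv2.findContours((l==i).astype(np.uint8),0,2)[0][0]
    return cv2.convexHull(p)[:,0].astype(float)
def rect(s,hull,z):
    w=np.array([ray(s,u,v,z) for u,v in hull],np.float32)
    c,sz,a=cv2.minAreaRect(w*1000);return np.array(c)/1000,np.array(sz),a
COL=dict(pink=((155,110,80),(175,255,255)),blue=((105,120,60),(125,255,255)),green=((60,100,40),(90,255,255)))
def tins(s,roi=(245,150,365,270)):
    return {k:rect(s,blob(s,*v,roi),.048) for k,v in COL.items()}
E
python3 - <<'E'
from h import *
s=snapshot("top")
for k,v in tins(s).items(): print(k,np.round(v[0],4),v[1].round(1),round(v[2],1))
print("cream px", [np.round(ray(s,489,241,.04),3)],"mug",np.round(ray(s,158,255,.04),3),"orange",np.round(ray(s,291,295,.04),3))
h=cv2.cvtColor(s["color"],cv2.COLOR_RGB2HSV);print(h[187,292],h[250,310],h[190,220],h[100,320])
# tray: dark or tin-coloured
m=np.zeros((480,640),np.uint8);g=s["color"].max(2);sat=h[:,:,1]
hue=h[:,:,0];mm=((g<90)|((hue>40)&(sat>100))|((hue>150)&(sat>110)&(hue<175)));m[150:270,245:365]=mm[150:270,245:365]
c=max(cv2.findContours(m,0,2)[0],key=cv2.contourArea);hull=cv2.convexHull(c)[:,0]
r=rect(s,hull,.022);print("tray",r)
sd=snapshot("side")
a=cv2.resize(s["color"][150:330,190:370],(400,400),interpolation=3)
b=cv2.resize(sd["color"][150:290,220:400],(400,400),interpolation=3)
cv2.imwrite("pics/c1.png",np.hstack([a,b])[:,:,::-1])
E
```

```text
pink [0.559  0.0805] [74.2 73.4] 73.7
blue [0.5379 0.0016] [70.8 73. ] 73.9
green [ 0.6136 -0.0161] [69.  72.7] 75.2
cream px [array([ 0.517, -0.372])] mug [0.482 0.344] orange [0.399 0.061]
[ 13 182  56] [ 10 173  56] [ 18 114 119] [ 19 115 131]
tray (array([0.58724097, 0.03187434]), array([175.29670715, 177.32276917]), 74.15164947509766)
```

View pics/c1.png

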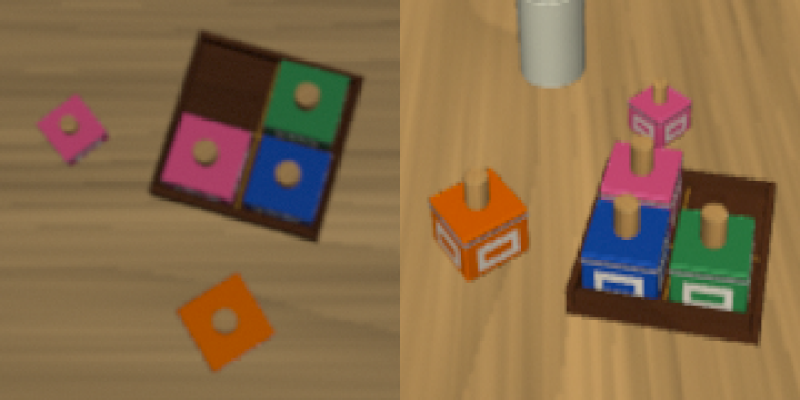

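The crop confirms the targets: the larger pink tin is in the tray at crop (205,155), and the small pink one at (70,130) is on the counter. Blue is in the tray at (287,175), with orange outside it. The grid gives tray centre (0.587, 0.032) and u=(.962,-.273), the direction pink moves. v=(.273,.962) is the direction blue moves. I'll turn the tool by -40.8° yaw so that tool y = v and tool x = -u, then travel.

```bash
python3 -m handwheel '[[0.15,0,0,0,0,0,1],[0.15,0,0,0,0,0,1],[0.15,0,0,0,0,0,1],[0.15,0,0,0,0,0,1],[0.15,0,0,0,0,0,1]]'
python3 -m handwheel '[[0.15,0,0,0,0,0,1],[0.15,0,0,0,0,0,0.8],[0.15,0,0,0,0,0,0]]'
```

```text
clock: 0.82
tool_pos: [0.2843, -0.6121, 0.4044]
orientation: [180.0, -0.0, 174.7]
force: [-0.3, 0.5, -1.0]
opening: 0.0511
gripper_force: 0.0
clock: 1.2
tool_pos: [0.2843, -0.6121, 0.4044]
orientation: [180.0, -0.0, 164.1]
force: [-0.4, -0.6, -0.2]
opening: 0.0501
gripper_force: 0.0
```

```bash
python3 -m handwheel '[[0.15,-0.2,1,0,0,0,0],[0.15,-0.2,1,0,0,0,0],[0.15,-0.2,1,0,0,0,0],[0.15,-0.2,1,0,0,0,0],[0.15,-0.2,1,0,0,0,0]]'
python3 -m handwheel '[[0.15,-0.2,1,0,0,0,0],[0.15,-0.2,1,0,0,0,0],[0.15,-0.2,1,0,0,0,0],[0.15,-0.2,1,0,0,0,0],[0.15,-0.2,1,0,0,0,0]]'
python3 -m handwheel '[[0.15,-0.2,1,0,0,0,0],[0.15,-0.2,1,0,0,0,0],[0.15,-0.2,1,0,0,0,0],[0.15,-0.2,1,0,0,0,0],[0.15,-0.2,1,0,0,0,0]]'
python3 -m handwheel '[[0.15,0,1,0,0,0,0],[0.15,0,1,0,0,0,0],[0.15,0,1,0,0,0,0],[0.15,0,1,0,0,0,0],[0.15,0,1,0,0,0,0]]'
python3 -m handwheel '[[0.15,0,1,0,0,0,0],[0.15,0,1,0,0,0,0],[0.15,0,1,0,0,0,0],[0.15,0,1,0,0,0,0],[0.15,0,1,0,0,0,0]]'
python3 -m handwheel '[[0.15,0,1,0.5,0,0,0],[0.15,0,1,0.5,0,0,0],[0.15,0,1,0.5,0,0,0],[0.15,0,1,0.5,0,0,0],[0.15,0,0.65,0,0,0,0]]'
python3 -m handwheel '[[0.15,0,0,0,0,0,0]]'
```

```text
clock: 1.82
tool_pos: [0.3431, -0.4972, 0.4047]
orientation: [180.0, 0.0, 164.2]
force: [-0.2, 0.2, -0.6]
opening: 0.0505
gripper_force: 0.0
clock: 2.45
tool_pos: [0.4011, -0.3838, 0.4048]
orientation: [180.0, 0.0, 164.2]
force: [0.8, -0.5, -0.2]
opening: 0.0501
gripper_force: 0.0
clock: 3.08
tool_pos: [0.4591, -0.2705, 0.4048]
orientation: [180.0, 0.0, 164.2]
force: [0.1, -0.7, -0.5]
opening: 0.0502
gripper_force: 0.0
clock: 3.7
tool_pos: [0.493, -0.1503, 0.4048]
orientation: [180.0, 0.0, 164.2]
force: [-0.1, 1.2, 0.5]
opening: 0.0499
gripper_force: 0.0
clock: 4.32
tool_pos: [0.5271, -0.0302, 0.4048]
orientation: [180.0, 0.0, 164.2]
force: [-0.5, -1.2, -0.0]
opening: 0.0504
gripper_force: 0.0
clock: 4.95
tool_pos: [0.5591, 0.0817, 0.3537]
orientation: [-179.9, -0.1, 164.2]
force: [-0.1, -0.5, 1.5]
opening: 0.0505
gripper_force: 0.0
clock: 5.08
tool_pos: [0.5597, 0.0814, 0.3548]
orientation: [-180.0, 0.0, 164.2]
force: [-0.4, 0.3, 0.5]
opening: 0.0502
gripper_force: 0.0
```

```bash
python3 -m handwheel '[[0.15,0,0,1,0,0,0],[0.15,0,0,1,0,0,0],[0.15,0,0,1,0,0,0],[0.15,0,0,1,0,0,0],[0.15,0,0,0.5,0,0,0]]'
python3 -m handwheel '[[0.15,0,0,0.4,0,0,0],[0.15,0,0,0,0,0,0]]'
python3 - <<'E'
from h import *
s=snapshot("top");d=snapshot("side")
a=cv2.resize(s["color"][130:290,210:390],(400,400),interpolation=3)
b=cv2.resize(d["color"][120:290,230:410],(400,400),interpolation=3)
cv2.imwrite("pics/c2.png",np.hstack([a,b])[:,:,::-1])
E
```

```text
clock: 5.7
tool_pos: [0.5591, 0.0796, 0.2415]
orientation: [-180.0, -0.0, 164.1]
force: [-0.5, -0.7, 0.5]
opening: 0.0502
gripper_force: 0.0
clock: 5.95
tool_pos: [0.5594, 0.0801, 0.2321]
orientation: [-180.0, -0.0, 164.1]
force: [0.0, -0.7, -0.2]
opening: 0.0503
gripper_force: 0.0
```

View pics/c2.png

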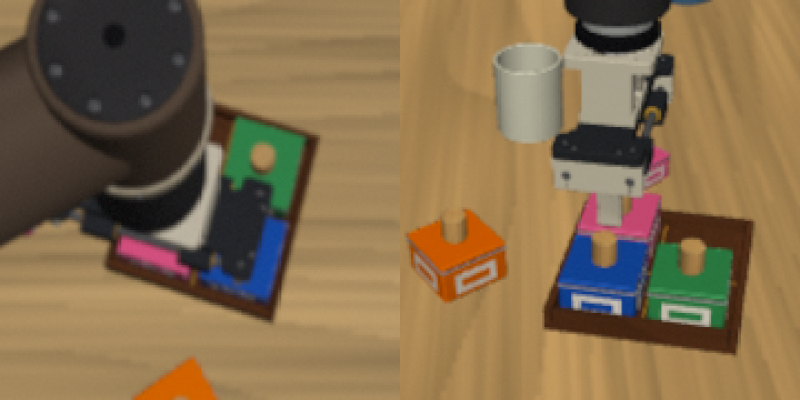

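The side crop shows the finger at (610,208) straddling pink's knob just above the lid. Gripper clear of blue's knob. Next I close and slide 80 mm along u.

```bash
python3 -m handwheel '[[-1,0,0,0,0,0,0],[-1,0,0,0,0,0,0],[-1,0,0,0,0,0,0],[-1,0,0,0,0,0,0],[-1,0,0,0,0,0,0]]'
python3 -m handwheel '[[-1,-0.3,0,0,0,0,0],[-1,-0.3,0,0,0,0,0],[-1,-0.3,0,0,0,0,0],[-1,-0.3,0,0,0,0,0]]'
```

```text
clock: 6.68
tool_pos: [0.5594, 0.0803, 0.2324]
orientation: [180.0, 0.0, 164.1]
force: [0.3, 0.2, 2.3]
opening: 0.023
gripper_force: 30.0
clock: 7.18
tool_pos: [0.589, 0.0718, 0.2324]
orientation: [180.0, 0.0, 164.1]
force: [-1.2, 1.3, 5.3]
opening: 0.023
gripper_force: 30.0
```

```bash
python3 -m handwheel '[[-1,-0.4,0,0,0,0,0],[-1,-0.4,0,0,0,0,0],[-1,-0.4,0,0,0,0,0],[-1,-0.4,0,0,0,0,0],[-1,-0.35,0,0,0,0,0]]'
python3 -m handwheel '[[-1,0,0,0,0,0,0],[-1,0,0,0,0,0,0]]'
python3 - <<'E'
from h import *
d=snapshot("side")
cv2.imwrite("pics/c3.png",cv2.resize(d["color"][140:290,230:410],(600,500),interpolation=3)[:,:,::-1])
E
```

```text
clock: 7.8
tool_pos: [0.636, 0.0584, 0.2324]
orientation: [180.0, 0.0, 164.1]
force: [-1.2, 0.2, 6.3]
opening: 0.0234
gripper_force: 30.0
clock: 8.05
tool_pos: [0.6356, 0.0585, 0.2324]
orientation: [180.0, 0.1, 164.1]
force: [1.2, -0.6, 4.0]
opening: 0.0232
gripper_force: 30.0
```

View pics/c3.png

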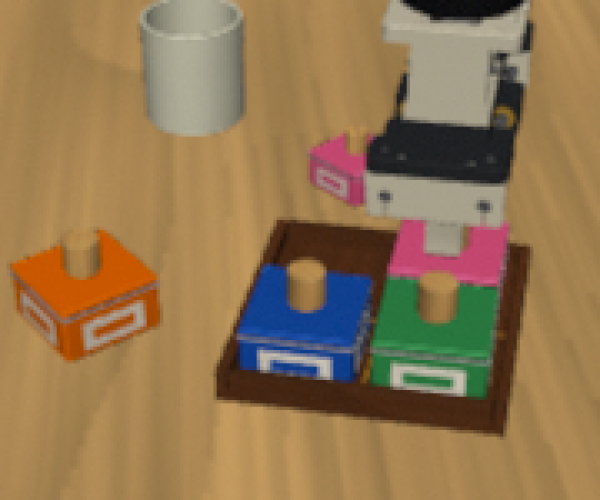

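Pink now stands in the formerly empty corner, at (450,250) in the crop, and blue and green are unmoved. Next I release, lift, go above blue and descend.

```bash
python3 -m handwheel '[[0.15,0,0,0,0,0,0],[0.15,0,0,0,0,0,0],[0.15,0,0,0,0,0,0],[0.15,0,0,-1,0,0,0],[0.15,0,0,-1,0,0,0]]'
python3 -m handwheel '[[0.15,0.8,-0.8,0,0,0,0],[0.15,0.8,-0.8,0,0,0,0],[0.15,0.8,-0.8,0,0,0,0],[0.15,0.77,-0.79,0,0,0,0],[0.15,0,0,0,0,0,0]]'
python3 - <<'E'
from h import *
d=snapshot("side");s=snapshot("top")
b=cv2.resize(d["color"][120:290,230:410],(400,400),interpolation=3)
a=cv2.resize(s["color"][130:290,210:390],(400,400),interpolation=3)
cv2.imwrite("pics/c4.png",np.hstack([a,b])[:,:,::-1])
E
```

```text
clock: 8.72
tool_pos: [0.6348, 0.0587, 0.2821]
orientation: [-179.9, -0.1, 164.1]
force: [0.4, 0.6, 0.1]
opening: 0.0503
gripper_force: 0.0
clock: 9.35
tool_pos: [0.5354, 0.0029, 0.2823]
orientation: [-180.0, -0.0, 164.1]
force: [0.1, 0.3, -0.8]
opening: 0.0505
gripper_force: 0.0
```

View pics/c4.png

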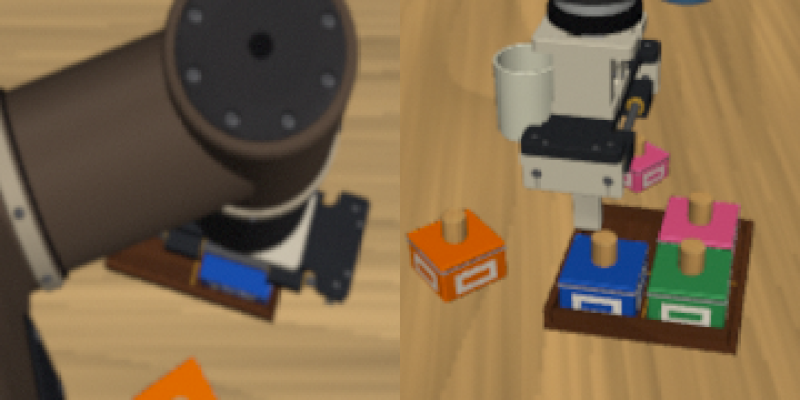

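Pink stands alone at crop (700,220). The gripper hovers over blue, whose knob is at (604,250). I'll check the alignment numerically from the knob in the side view.

Run:
```python
from h import *
d=snapshot("side");o=get_obs();p=o["tool_pos"];v=np.array([.273,.962,0])
print("knob top px for expected",proj(d,np.array([.5378,.0035,.072])),"for tool",proj(d,np.array([p[0],p[1],.072])))
print("near fingertip",proj(d,p-v*.025-[0,0,.178]))
r=cv2.cvtColor(d["color"],cv2.COLOR_RGB2HSV)[215:238,312:332]
m=cv2.inRange(r,(5,60,60),(25,255,255));ys,xs=np.nonzero(m)
for y in range(0,23,2): 
    x=np.nonzero(m[y])[0]; print(215+y, (312+x.min(),312+x.max()) if len(x) else None)
```

```text
knob top px for expected (np.float64(320.1097369821332), np.float64(220.1485467608597)) for tool (np.float64(319.95650997580935), np.float64(220.04132974956318))
near fingertip (np.float64(317.15427915653873), np.float64(213.36753380008915))
215 (np.int64(321), np.int64(331))
217 (np.int64(313), np.int64(331))
219 (np.int64(315), np.int64(331))
221 (np.int64(316), np.int64(327))
223 (np.int64(317), np.int64(326))
225 (np.int64(317), np.int64(326))
227 (np.int64(317), np.int64(326))
229 (np.int64(317), np.int64(326))
231 (np.int64(317), np.int64(325))
233 None
235 None
237 None
```

```bash
python3 -m handwheel '[[0.15,-0.1,0,0.6,0,0,0],[0.15,0,0,0.7,0,0,0],[0.15,0,0,0.7,0,0,0],[0.15,0,0,0,0,0,0]]'
python3 -m handwheel '[[-1,0,0,0,0,0,0],[-1,0,0,0,0,0,0],[-1,0,0,0,0,0,0],[-1,0,0,0,0,0,0],[-1,0,0,0,0,0,0]]'
```

```text
clock: 10.0
tool_pos: [0.5391, 0.0029, 0.2298]
orientation: [-179.9, -0.2, 164.1]
force: [-0.0, -0.5, -0.1]
opening: 0.0502
gripper_force: 0.0
clock: 10.62
tool_pos: [0.5396, 0.003, 0.2327]
orientation: [180.0, 0.0, 164.1]
force: [-1.0, 0.1, 4.2]
opening: 0.0229
gripper_force: 30.0
```

Knob gripped (23 mm). Slide 80 mm along v.

```bash
python3 -m handwheel '[[-1,0,0.4,0,0,0,0],[-1,0,0.4,0,0,0,0],[-1,0,0.4,0,0,0,0],[-1,0,0.4,0,0,0,0],[-1,0,0.4,0,0,0,0]]'
python3 -m handwheel '[[-1,0,0.4,0,0,0,0],[-1,0,0.4,0,0,0,0],[-1,0,0.4,0,0,0,0],[-1,0,0,0,0,0,0],[-1,0,0,0,0,0,0]]'
python3 -m handwheel '[[0.15,0,0,0,0,0,0],[0.15,0,0,0,0,0,0],[0.15,0,0,0,0,0,0],[0.15,0,0,-1,0,0,0],[0.15,0,0,-1,0,0,0]]'
python3 -m handwheel '[[0.15,0,0,-1,0,0,0],[0.15,0,0,-1,0,0,0],[0.15,0,0,-1,0,0,0],[0.15,0,0,-1,0,0,0],[0.15,0,-1,0,0,0,0]]'
python3 -m handwheel '[[0.15,0,-1,0,0,0,0],[0.15,0,-1,0,0,0,0],[0.15,0,-1,0,0,0,0],[0.15,0,-1,0,0,0,0],[0.15,0,-1,0,0,0,0]]'
python3 -m handwheel '[[0.15,0,-1,0,0,0,0],[0.15,0,-1,0,0,0,0],[0.15,0,-1,0,0,0,0],[0.15,0,-1,0,0,0,0],[0.15,0,-1,0,0,0,0]]'
python3 -m handwheel '[[0.15,0,-1,0,0,0,0],[0.15,0,-1,0,0,0,0],[0.15,0,-1,0,0,0,0],[0.15,0,-1,0,0,0,0],[0.15,0,-1,0,0,0,0]]'
python3 - <<'E'
from h import *
s=snapshot("top");d=snapshot("side");c=np.array([.5872,.0319]);u=np.array([.962,-.273]);v=np.array([.273,.962])
for k,x in tins(s).items(): print(k,"tray uv mm",np.round([(x[0]-c)@u*1000,(x[0]-c)@v*1000],1),x[1].round(1),round(x[2],1))
b=cv2.resize(d["color"][120:290,230:410],(400,400),interpolation=3)
a=cv2.resize(s["color"][130:290,210:390],(400,400),interpolation=3)
cv2.imwrite("pics/c5.png",np.hstack([a,b])[:,:,::-1])
E
```

```text
clock: 11.25
tool_pos: [0.5537, 0.052, 0.2326]
orientation: [180.0, 0.1, 164.1]
force: [-0.6, -1.6, 6.4]
opening: 0.0233
gripper_force: 30.0
clock: 11.88
tool_pos: [0.5621, 0.0812, 0.2327]
orientation: [179.9, 0.1, 164.2]
force: [0.5, 0.8, 4.9]
opening: 0.023
gripper_force: 30.0
clock: 12.5
tool_pos: [0.5612, 0.0797, 0.2822]
orientation: [-179.9, -0.1, 164.1]
force: [0.7, -0.8, 0.7]
opening: 0.0502
gripper_force: 0.0
clock: 13.12
tool_pos: [0.5551, 0.0563, 0.3839]
orientation: [179.9, 0.2, 164.2]
force: [-0.2, -0.1, -0.6]
opening: 0.0504
gripper_force: 0.0
clock: 13.75
tool_pos: [0.519, -0.0663, 0.3811]
orientation: [-180.0, -0.1, 164.0]
force: [0.9, -0.3, 0.1]
opening: 0.0503
gripper_force: 0.0
clock: 14.38
tool_pos: [0.4845, -0.1863, 0.3811]
orientation: [-180.0, -0.1, 164.1]
force: [1.1, -0.1, -0.3]
opening: 0.0505
gripper_force: 0.0
clock: 15.0
tool_pos: [0.4501, -0.3063, 0.381]
orientation: [180.0, -0.1, 164.0]
force: [-0.1, 0.4, -0.0]
opening: 0.0504
gripper_force: 0.0
pink tray uv mm [36.7 37.8] [73.4 77. ] 73.8
blue tray uv mm [-39.5  39.3] [72.8 72.7] 74.2
green tray uv mm [ 37.6 -39.7] [67.5 73.9] 75.2
```

View pics/c5.png

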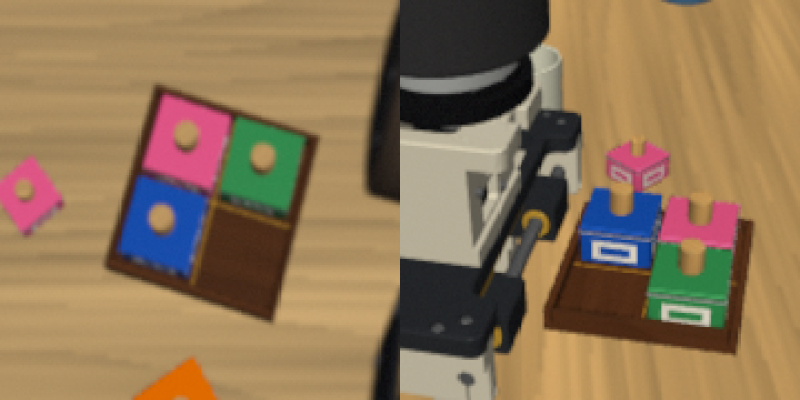

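Pink at crop (186,135) and blue at (162,218) stand squarely in their places, within about 4 mm of centre. Green is at (262,157), blue's old corner is empty, and the arm is clear.

```bash
python3 -c "
from plant import *
print(close_job())"
```

```text
the job is handed in; nothing more can be done
None
```

The job is handed in: the last top view put pink in the formerly empty corner and blue in the place pink left, each within about 4 mm of centre and square; green was unmoved in that picture, and the arm was clear; I didn't re-measure the cream tin or the mug, but the arm stayed well above them.

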